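# Load the dish viewer and hold its shade at 45 degrees

## Robot

A 6-joint arm with a two-finger parallel gripper is mounted at the origin on a cart in front of the work surface, level with it; the furniture and walls round the work are solid. World frame = base frame: x ahead of the robot, y to its left, z up, the work surface at z = 0. Lengths are in m, angles in rad, forces in N, time in s.
With the tool pointing down it reaches from about 0.35 to 0.775 m from the base axis. Payload 5.5 kg.
Tool frame: the origin (TCP) lies midway between the tips of the shut fingers; the grasp point (between the pads) lies 19 mm behind it; x points along the fingers, y is the direction in which the jaws open and shut, and the axes are right-handed (so a half turn about x gives the same grasp; the last joint's range is limited). The gripper opens to 85 mm and grips with 20 to 120 N. Pads are 22 mm wide; open, the fingers measure 114 mm over their backs; the gripper's body (76 mm by 85 mm) begins 54 mm behind the grasp point. The pads swing forward as they close: fully open they stand 13 mm farther back than shut.
Start: joints at [0.981, 0.313, 0.046, 1.304, 0, 1.431], TCP at [0.25, 0.518, 0.231] pointing down, gripper open.
Joint ranges: [-2.76, 2.76], [-0.86, 1.69], [-1.03, 1.26], [-2.2, 2.34], [-1.47, 1.5], [-3.14, 3.14]. Speed limits (rad/s): [2.57, 2.57, 3.14, 3.14, 3.14, 3.14].

## Interface

Orientations are given as a unit quaternion [w, x, y, z].
In Python, from workcell import env, optics, order, models gives the robot as it stands. The module is installed in compiled form; this text tells all that it offers.
- The arm moves only by the tool servo_tool, never from a script. Its argument "moves" is a list of rows, each a list of 5 numbers: the shift along the tool's x, y, z in cm, then the turn about the tool's x in rad, then the closure, from -1 (fully open) to 1 (shut). A call has exactly 10 rows; each row shifts and turns the commanded pose from where the row before left it, along the tool's axes as they then stand; what a row does not reach is not made up. A row lasts 1/8 s, in which the tool goes at most 62.5 mm and 10.7 degrees, less where a joint would pass 70% of its speed; a pose out of reach is approached as far as the arm can. A call is refused whole if a number of a shift passes 6.25 or a number of a turn 0.188, either way. A call with a gripper value outside its range is refused whole. The fingers move at their own pace and stop on an object; "grip_force" is the grip in N (left out, the last holds). Time passes only in rows, so rows that do not move let the fingers close, or fill a call up. It gives the time, the measured TCP pose, the force and the opening at its end, in the units of the state.
- env.get_state(): the state, without advancing time (a new reading comes with each control period).
- optics.read_camera(name): name is "scene" or "top"; returns a dict with "pixels" (384x512x3 uint8, blue, green, red), "vertical_fov" (degrees; the focal length in pixels is half the picture's height over the tangent of half this angle, whatever the lens; pixels are square), "cx", "cy" (the principal point, pixels), "k1" (the pictures are not rectified: a ray, as slopes to the right and down, at radius r is drawn at 1 + k1 r^2 times it, then the intrinsics apply), "extrinsics" (4x4, takes a point from world to camera coordinates). Camera axes: x right, y up, looking along -z (the intrinsics and any distortion apply to the point x, -y, -z); pixel columns grow to the right and rows downward; lengths in m; the calibration is good to about 2 mm. A picture is of the moment at which its call begins. There is no depth.
- order.hand_in(): hands the job in, once; it reports no verdict.
Trained networks look in a picture, given as the dict that the camera call returned (one of the last four; its "shot" number tells which), for a name from the list of things; names that differ only in an ending like _2 or _b are one class to them, and where a whole thing is asked for, a point or a joint stands for the part that bears it (a point fixed in the world has none). Each returns a list of dicts, best first, with "conf" (0 to 1); they miss things now and then, are a little off and sometimes report something else, mostly with a low value. They report only what shows in the picture. A call takes as long as a camera call. They do not tell look-alikes from the thing itself.
- models.outline_of(name, picture): "pixels" (384x512 bool, what is visible of it) and "location" ([column, row] in pixels, amid what is visible of it).
- models.pinpoint(name, picture): "location" ([column, row] in pixels: a listed point, or the origin of a listed thing).
The state is a dict: "clock": time; "joint_pos": joint angles; "qvel": joint speeds; "tau": joint torques, N m; "tcp_pos": TCP position; "orientation": TCP orientation; "wrist_force": force on the tool from outside, world axes, zero at the start; "ft_torque": the same for the moment, N m; "finger_gap": finger opening in m.
Only numpy, scipy, OpenCV 4.12 (cv2) and the standard library are available. Lean on these libraries where they do the work, as an engineer would, in place of code of your own. Each camera call takes 0.05 s, during which the arm holds its last target.

## Task

Lift the petri dish off the blue mat, keep it level, and set it flat into the round nest of the dish viewer, then let go of it. Then take the viewer's amber shade by its white grip, bring it over the dish to 45 degrees open (level with the red mark on the quadrant) without letting it fall shut, and finish while still holding it there, because it falls as soon as it is released. Leave the other things on the worktop where they are.

Things in the scene. Friction and masses are not known exactly. Their poses are not given: they have to be found in the camera images.
- dish: the only petri dish in the scene, clear, with its lid on (one rigid piece), 14 mm high, lid 61 mm across to the eye; solid to the touch as a disc 56 mm across and 12 mm high, 20 g. Origin: centre of its underside; z is up. It stands on the blue mat at the start
- mat: flat blue mat 90 x 90 mm, 3 mm thick, fixed; origin: centre of its underside. The dish stands somewhere on it
- viewer: grey dish viewer, fixed; base 100 mm (x) by 125 mm (y), deck 22 mm above the worktop. Origin: centre of its underside, z up; yaw up to 0.25 rad. The shade's hinge runs along its x axis near its -y edge (right, seen from the robot), between cheeks 22 mm high. On its -x side (x = -46 mm) a thin quadrant arc, radius 36 mm about the hinge, has a red mark at 45 degrees, black ones at 30, 60, 90
- nest (a point): centre of the white floor of the round nest in the viewer's deck: a recess 62 mm across, 4 mm deep, centred 18 mm from the viewer's origin toward its +y. The seated dish's origin coincides with it; the dish then stands 8 to 10 mm proud of the deck. The deck runs out 50 mm to the viewer's -x and +x and 44 mm to +y of this point; the open shade stands 72 mm away on the -y side
- shade (a joint): angle of the shade in rad: 0 shut (level over the deck), 0.785 = 45 degrees open, 1.75 = fully open, a little past upright, where it rests against its stop (so it starts). Opening turns its free edge from the viewer's +y up and over to -y. The hinge is free: below about 1.55 the shade falls shut unless held
- shade_hinge (a point): point on the hinge axis in the middle of the shade's width, 36 mm above the worktop; the axis runs along the viewer's x. The shade is an amber panel in a black frame 83 mm wide and 6 mm thick, about 0.2 kg
- shade_grip (a point): centre of the white grip bar on the shade's free edge: a cylinder 16 mm across, 26 mm long, parallel to the hinge, on a 12 mm wide black stem; the frame ends 35 mm before its axis. At angle q it lies 146 cos q mm toward the viewer's +y of the hinge axis and 146 sin q mm above it. It can be pinched by its flat ends (along the viewer's x), fingers down, and turns between them
- timer: off-white timer with coloured buttons, 66 x 62 x 22 mm, bystander; origin: centre of its underside
- tape_roll: roll of beige tape lying flat, 75 mm across, 19 mm high, bystander; origin: centre of its underside
- dropper_green: white dropper bottle with green label and cap, 39 mm across, 100 mm high, bystander; origin: centre of its underside
- swab_pot: grey pot of swabs, 64 mm across, 120 mm high, bystander; origin: centre of its underside
- slide_box: closed yellow slide box 87 x 100 x 34 mm, bystander; origin: centre of its underside
Things that resemble listed ones, but are neither listed nor needed, are in the scene too. Of the things shaped like the dish, the clear one is meant.

How it is judged:
On the way, in this order (a step that is already met when the one before it is completed fails the run):
1. the dish lies flat in the nest, let go, with the shade still up (horizontal distance between dish and nest below 0.006 m and z of dish in the frame of nest between -0.003 and 0.002 m and angle between dish's own z axis and vertical below 0.06 rad and contact force between the fingers and dish below 0.1 N and linear speed of dish below 0.02 m/s and value of joint shade above 1.3 rad), for 0.2 s.
2. the fingers hold the shade at 45 degrees (value of joint shade between 0.665 and 0.905 rad and contact force between the fingers and shade above 0.3 N), for 0.2 s.
At the end, for the whole second after the job is handed in: The dish lies flat in the nest (centre within 6 mm, height within -3/+2 mm, tilt under 0.06 rad), untouched by fingers and shade; the fingers hold the shade (over 0.3 N) still (under 0.08 rad/s) at 45 degrees open, within 7 degrees (0.665 to 0.905 rad) (all of step 2 and horizontal distance between dish and nest below 0.006 m and z of dish in the frame of nest between -0.003 and 0.002 m and angle between dish's own z axis and vertical below 0.06 rad and velocity of joint shade between -0.08 and 0.08 rad/s and contact force between dish and shade below 0.05 N and contact force between the fingers and dish below 0.1 N); the arm keeps its last pose, push and grip.
It fails at once if the dish is tipped by more than 30 degrees (angle between dish's own z axis and vertical above 0.52 rad).
It fails at once if the shade falls shut (under 0.2 rad) (value of joint shade below 0.2 rad).
It fails at once if a bystander is moved by more than 30 mm (distance of any of timer, tape_roll, dropper_green, swab_pot, slide_box from where it was at the start of the episode above 0.03 m).
It also fails if it takes over 59 s, if anything falls off the work surface, if the arm or the gripper's body presses on something with over 40 N, if the wrist force passes 120 N, or if a joint passes its speed limit or range.

## Working session

There is one attempt and no reset: what is moved stays moved. The work goes in short steps, Python scripts to look and compute and a tool call to move; the robot and the scene stay as the last step left them, time stands still between calls to the robot, and variables do not carry over. Pictures are saved under pics/ and viewed, and the job is handed in when it is done.

Besides the shell and the picture viewer there is one more tool, called after "Emit:" as name(argument=value, ...) on one line, values as JSON. servo_tool: Moves the arm, as the interface text tells. Its arguments: {"type":"object","properties":{"moves":{"type":"array"},"grip_force":{"type":"number"}},"required":["moves"]}

```bash
mkdir -p pics; ls
python3 - <<'E'
from workcell import env, optics
import cv2
s=env.get_state(); print(s)
for n in("scene","top"):
    p=optics.read_camera(n); cv2.imwrite(f"pics/{n}0.png",p["pixels"])
    print(n,{k:v for k,v in p.items() if k!="pixels"})
E
```

```text
pics
{'clock': 0.0, 'joint_pos': array([ 9.81399914e-01,  3.13986642e-01,  4.49691623e-02,  1.30357641e+00,
       -1.93842704e-06,  1.43118924e+00]), 'qvel': array([ 5.01279604e-04, -6.01939355e-05,  8.29932131e-04, -3.37154007e-04,
        1.17112910e-03,  4.50901237e-04]), 'tau': array([-2.14796528e-03, -4.80632007e+01,  2.98531902e+01,  1.93225272e-02,
       -3.75582085e-04,  7.64076759e-06]), 'tcp_pos': array([0.24972516, 0.51737913, 0.23041267]), 'orientation': array([ 0.68907394,  0.15709333,  0.68952578, -0.15828137]), 'wrist_force': array([0.21425437, 0.18091481, 0.13129714]), 'ft_torque': array([-0.0112557 , -0.02176001,  0.01052533]), 'finger_gap': 0.0853512913827966}
scene {'vertical_fov': 44.45949827056174, 'cx': 258.7182260979334, 'cy': 190.5620357650104, 'k1': 0.035336326832943556, 'extrinsics': array([[ 0.56624285, -0.82423212, -0.00323154, -0.40990385],
       [ 0.46457554,  0.31591736,  0.82726404, -0.29030279],
       [-0.6808367 , -0.46993364,  0.56180403, -1.17283307],
       [ 0.        ,  0.        ,  0.        ,  1.        ]]), 'shot': 1}
top {'vertical_fov': 53.51894664152725, 'cx': 261.59537071142904, 'cy': 195.82244999505807, 'k1': -0.000758468577577486, 'extrinsics': array([[-1.37218399e-03, -9.99906727e-01, -1.35887510e-02,
        -7.89985061e-02],
       [ 9.94387561e-01, -2.80191288e-03,  1.05761658e-01,
        -5.87614148e-01],
       [-1.05789868e-01, -1.33673605e-02,  9.94298656e-01,
        -1.46441646e+00],
       [ 0.00000000e+00,  0.00000000e+00,  0.00000000e+00,
         1.00000000e+00]]), 'shot': 2}
```

View pics/scene0.png

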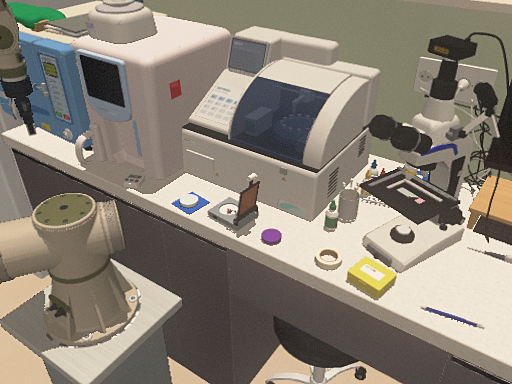

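View pics/top0.png

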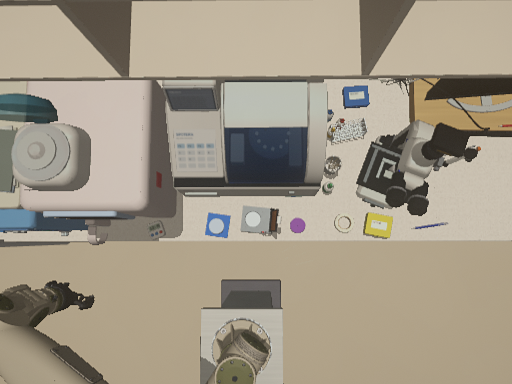

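```bash
cat > h.py <<'E'
import numpy as np, cv2
from workcell import env, optics, models
def K(p):
    H,W=p["pixels"].shape[:2]; f=H/2/np.tan(np.radians(p["vertical_fov"]/2))
    return np.array([[f,0,p["cx"]],[0,f,p["cy"]],[0,0,1.]]),np.array([p["k1"],0,0,0.])
F=np.diag([1,-1,-1.])
def RT(p):
    E=p["extrinsics"]; return F@E[:3,:3],F@E[:3,3]
def proj(p,X):
    k,d=K(p);R,t=RT(p)
    return cv2.projectPoints(np.atleast_2d(np.asarray(X,float)),cv2.Rodrigues(R)[0],t,k,d)[0][:,0]
def ray(p,uv):
    k,d=K(p);R,t=RT(p)
    n=cv2.undistortPoints(np.array([[uv]],float),k,d)[0,0]
    v=R.T@np.array([n[0],n[1],1]); return -R.T@t, v/np.linalg.norm(v)
def onz(p,uv,z):
    o,v=ray(p,uv); return o+v*(z-o[2])/v[2]
def tri(p1,u1,p2,u2):
    o1,v1=ray(p1,u1);o2,v2=ray(p2,u2)
    A=np.stack([v1,-v2],1); s=np.linalg.lstsq(A,o2-o1,rcond=None)[0]
    a=o1+s[0]*v1;b=o2+s[1]*v2
    return (a+b)/2,np.linalg.norm(a-b)
def crop(p,name,c0,r0,c1,r1,s):
    cv2.imwrite("pics/"+name,cv2.resize(p["pixels"][r0:r1,c0:c1],None,fx=s,fy=s,interpolation=cv2.INTER_CUBIC))
E
python3 - <<'E'
from h import *
S=optics.read_camera("scene");T=optics.read_camera("top")
crop(S,"s1.png",160,160,300,260,5);crop(T,"t1.png",195,195,315,250,6)
for n in["dish","mat","viewer","nest","shade_hinge","shade_grip","timer","tape_roll","dropper_green","swab_pot","slide_box"]:
    a=models.pinpoint(n,S);b=models.pinpoint(n,T)
    print(n,[(np.round(x["location"],1),round(x["conf"],2)) for x in a],[(np.round(x["location"],1),round(x["conf"],2)) for x in b])
    if a and b:
        X,e=tri(S,a[0]["location"],T,b[0]["location"]);print("   ",X.round(4),round(e,4), "z0:",onz(S,a[0]["location"],0).round(4),onz(T,b[0]["location"],0).round(4))
E
```

```text
dish [(array([272.3, 237.3]), 0.55), (array([188.9, 202.6]), 0.45)] [(array([298.4, 227.3]), 0.71), (array([216.1, 225.2]), 0.58)]
    [ 0.4649 -0.2254  0.0102] 0.0014 z0: [ 0.4757 -0.2194 -0.    ] [ 0.4647 -0.2257  0.    ]
mat [(array([193.8, 204.2]), 0.47), (array([332. , 229.1]), 0.38)] [(array([214.2, 221.3]), 0.9)]
    [ 0.4926  0.1094 -0.0226] 0.0078 z0: [0.472  0.0839 0.    ] [0.4891 0.1092 0.    ]
viewer [(array([232.1, 217.7]), 0.56)] [(array([258.7, 223.6]), 0.64)]
    [ 0.4792 -0.068   0.0056] 0.0008 z0: [ 0.4847 -0.0631  0.    ] [ 0.4796 -0.0681  0.    ]
nest [(array([230.2, 208.6]), 0.71)] [(array([251.3, 216.6]), 0.92), (array([215.7, 222.1]), 0.26)]
    [ 0.5069 -0.0392  0.0119] 0.0 z0: [ 0.5196 -0.029   0.    ] [ 0.5075 -0.0387  0.    ]
shade_hinge [(array([246.5, 219. ]), 0.85)] [(array([269.5, 217.8]), 0.87), (array([256.7, 220.8]), 0.63)]
    [ 0.5011 -0.1095  0.0047] 0.0041 z0: [ 0.5047 -0.1043 -0.    ] [ 0.5026 -0.1112  0.    ]
shade_grip [(array([250.3, 177.3]), 0.91), (array([232.1, 208.9]), 0.23)] [(array([275.1, 217.7]), 0.61)]
    [ 0.4945 -0.1294  0.1689] 0.0009 z0: [0.7087 0.0258 0.    ] [ 0.503  -0.1335  0.    ]
timer [] [(array([159.7, 230.4]), 0.5)]
tape_roll [(array([325.1, 258.1]), 0.63)] [(array([344.7, 219.6]), 0.46)]
    [ 0.4888 -0.3999  0.0025] 0.0215 z0: [ 0.4834 -0.3909  0.    ] [ 0.4949 -0.4096  0.    ]
dropper_green [(array([327.8, 226. ]), 0.54)] [(array([326.9, 186.8]), 0.56), (array([218.2, 220.3]), 0.34)]
    [ 6.222e-01 -3.353e-01 -2.000e-04] 0.0148 z0: [ 0.6162 -0.3301  0.    ] [ 0.6263 -0.3416  0.    ]
swab_pot [(array([350.5, 215. ]), 0.56), (array([328.3, 227.2]), 0.45)] [(array([329.3, 168.4]), 0.58)]
    [ 0.7045 -0.358  -0.0023] 0.0113 z0: [ 0.7061 -0.3632  0.    ] [ 0.701  -0.3527  0.    ]
slide_box [(array([229.2, 207.3]), 0.73)] [(array([216.7, 229.4]), 0.39)]
    [ 0.4959  0.043  -0.0042] 0.1365 z0: [ 0.5234 -0.022   0.    ] [0.4569 0.0989 0.    ]
```

```bash
sleep 1
```

```text
(no output)
```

View pics/s1.png

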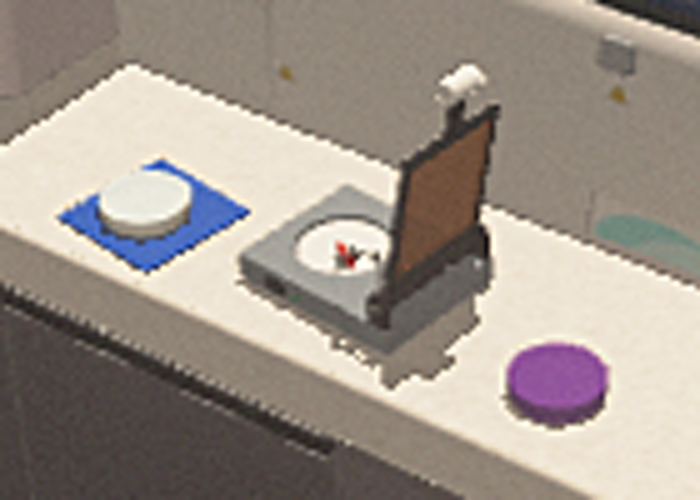

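View pics/t1.png

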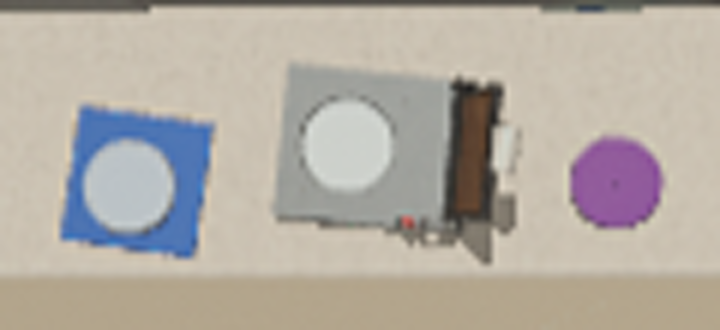

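```bash
cat > m.py <<'E'
from h import *
from scipy.optimize import least_squares
S=optics.read_camera("scene");T=optics.read_camera("top")
for p in(S,T):
    R,t=RT(p);print("cam",(-R.T@t).round(3))
def up(p,c0,r0,c1,r1,s=8):
    im=cv2.resize(p["pixels"][r0:r1,c0:c1],None,fx=s,fy=s,interpolation=cv2.INTER_CUBIC)
    return im,(lambda xy:(np.asarray(xy,float)+.5)/s-.5+[c0,r0])
# top: dish
im,f=up(T,200,208,238,240)
hsv=cv2.cvtColor(im,cv2.COLOR_BGR2HSV)
for px in [(216,225),(216,222),(207,225),(251,219),(251,215),(240,225),(250,228)]:
    print(px,T["pixels"][px[1],px[0]])
blue=((im[...,0].astype(int)-im[...,2])>45).astype(np.uint8)
cs,_=cv2.findContours(blue,cv2.RETR_CCOMP,cv2.CHAIN_APPROX_NONE)
cs=sorted(cs,key=cv2.contourArea)[::-1][:2]
r=cv2.minAreaRect(cs[0]);pts=np.array([onz(T,f(q),.003)[:2] for q in cv2.boxPoints(r)])
print("mat",onz(T,f(r[0]),.003).round(4),pts.round(4).tolist())
e=cv2.fitEllipse(cs[1]);print("dish hole",f(e[0]),np.array(e[1])/8,onz(T,f(e[0]),.015).round(4), cv2.minEnclosingCircle(cs[1]))
# nest white in top
im,f=up(T,238,202,266,236)
w=(im.min(2)>178).astype(np.uint8)
cs,_=cv2.findContours(w,cv2.RETR_CCOMP,cv2.CHAIN_APPROX_NONE)
for c in sorted(cs,key=cv2.contourArea)[::-1][:3]:
    if len(c)>20:
        e=cv2.fitEllipse(c);print("nest?",f(e[0]),np.array(e[1])/8,onz(T,f(e[0]),.018).round(4))
E
python3 m.py
```

```text
cam [-0.432 -0.797  0.898]
cam [ 0.429 -0.1    1.517]
(216, 225) [198 194 187]
(216, 222) [198 194 187]
(207, 225) [177 113  71]
(251, 219) [203 208 205]
(251, 215) [203 208 204]
(240, 225) [176 192 200]
(250, 228) [151 157 155]
mat [0.4747 0.0959 0.003 ] [[0.4372, 0.1466], [0.5259, 0.1345], [0.5123, 0.0451], [0.4239, 0.0577]]
dish hole [216.16766739 225.75263023] [15.4462328  16.02317619] [0.471  0.0992 0.015 ] ((131.8076934814453, 146.03846740722656), 65.81597900390625)
nest? [252.50514317 218.86621666] [14.48329258 14.77950001] [ 0.4977 -0.0442  0.018 ]
nest? [239.41289854 211.34578037] [3.65356112 9.89983177] [0.5274 0.0076 0.018 ]
nest? [249.95981216 203.30986547] [ 3.5704565  11.28424454] [ 0.5592 -0.034   0.018 ]
```

```bash
cat > ov.py <<'E'
from h import *
import sys
nx,ny,yaw=map(float,sys.argv[1:4]);q=float(sys.argv[4]);dx,dy=map(float,sys.argv[5:7]);tag=sys.argv[7]
ex=np.array([np.cos(yaw),np.sin(yaw),0]);ey=np.array([-ex[1],ex[0],0]);ez=np.array([0,0,1.])
O=np.array([nx,ny,0])-.018*ey
V=lambda x,y,z:O+x*ex+y*ey+z*ez
a=np.linspace(0,2*np.pi,60)
L=[]
b=[(-.05,-.0625),(.05,-.0625),(.05,.0625),(-.05,.0625),(-.05,-.0625)]
L+=[([V(x,y,.022) for x,y in b],(0,255,0)),([V(x,y,0) for x,y in b],(0,255,0))]
L+=[([V(.031*np.cos(t),.018+.031*np.sin(t),.022) for t in a],(255,0,255))]
H=-.054
r=lambda x,d:V(x,H+d*np.cos(q),.036+d*np.sin(q))
L+=[([r(-.0415,0),r(.0415,0),r(.0415,.111),r(-.0415,.111),r(-.0415,0)],(255,255,0)),([r(-.013,.146),r(.013,.146)],(0,0,255))]
L+=[([np.array([dx+.0305*np.cos(t),dy+.0305*np.sin(t),z]) for t in a],(0,165,255)) for z in(.005,.017)]
for n,(c0,r0,c1,r1) in {"scene":(160,165,280,255),"top":(195,200,305,245)}.items():
    p=optics.read_camera(n);s=7
    im=cv2.resize(p["pixels"][r0:r1,c0:c1],None,fx=s,fy=s,interpolation=cv2.INTER_CUBIC)
    for P,c in L:
        uv=(proj(p,P)+.5-[c0,r0])*s-.5
        cv2.polylines(im,[np.round(uv).astype(int)],False,c,1)
    h,w=im.shape[:2]
    k=min(1,800/w,600/h)
    cv2.imwrite(f"pics/{tag}_{n}.png",cv2.resize(im,None,fx=k,fy=k,interpolation=cv2.INTER_AREA))
E
python3 ov.py 0.4977 -0.0442 -0.1 1.75 0.471 0.0992 o1
sleep 1
```

```text
(no output)
```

View pics/o1_top.png

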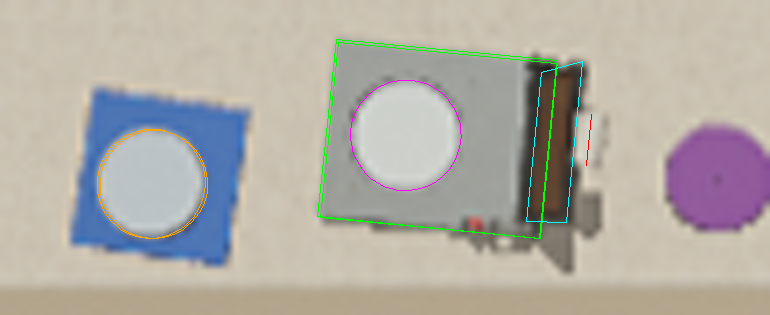

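View pics/o1_scene.png

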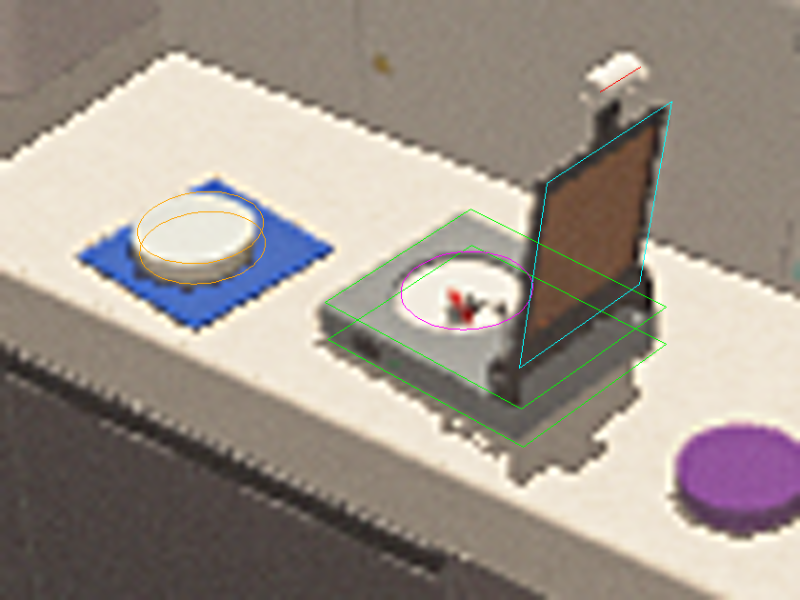

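```bash
cat > st.py <<'E'
from h import *
from scipy.spatial.transform import Rotation as Ro
import sys
s=env.get_state();q=s["orientation"];R=Ro.from_quat([q[1],q[2],q[3],q[0]]).as_matrix()
print("t",round(s["clock"],2),"tcp",s["tcp_pos"].round(4),"gap",s["finger_gap"].round(4),"F",s["wrist_force"].round(1),"j",s["joint_pos"].round(3))
print("axes x",R[:,0].round(3),"y",R[:,1].round(3),"z",R[:,2].round(3))
yaw=-.1
want=np.array([np.cos(yaw),np.sin(yaw),0])
for sg in(1,-1):
    w=sg*want; print("turn to jaw",sg,round(np.arctan2(np.dot(np.cross(R[:,1],w),R[:,0]),np.dot(R[:,1],w)),4))
if len(sys.argv)>3:
    d=np.array(list(map(float,sys.argv[1:4])))-s["tcp_pos"];print("world d",d.round(4),"tool cm",(R.T@d*100).round(2))
E
python3 st.py 0.25 0.25 0.23
```

```text
Traceback (most recent call last):
  File "st.py", line 5, in <module>
    print("t",round(s["clock"],2),"tcp",s["tcp_pos"].round(4),"gap",s["finger_gap"].round(4),"F",s["wrist_force"].round(1),"j",s["joint_pos"].round(3))
                                                                    ^^^^^^^^^^^^^^^^^^^^^
AttributeError: 'float' object has no attribute 'round'
```

```bash
sed -i 's/s\["finger_gap"\].round(4)/round(s["finger_gap"],4)/' st.py; python3 st.py 0.25 0.25 0.23
```

```text
t 1.5 tcp [0.25   0.5178 0.2314] gap 0.0852 F [ 0.4  0.7 -0.6] j [ 0.981  0.313  0.046  1.304 -0.     1.431]
axes x [ 0.  0. -1.] y [0.435 0.901 0.   ] z [ 0.901 -0.435  0.   ]
turn to jaw 1 1.221
turn to jaw -1 -1.9206
world d [-0.     -0.2678 -0.0014] tool cm [  0.13 -24.12  11.64]
```

Run:
```python
from h import *
from scipy.spatial.transform import Rotation as Ro
s=env.get_state();q=s["orientation"];R=Ro.from_quat([q[1],q[2],q[3],q[0]]).as_matrix()
d=(np.array([.31,.20,.231])-s["tcp_pos"])/10
for i in range(10):
    print((R.T@d*100).round(1)); 
    if i<7: R=R@Ro.from_rotvec([.1744,0,0]).as_matrix()
```

```text
[ 0.  -2.6  1.9]
[ 0.  -2.2  2.3]
[ 0.  -1.8  2.7]
[ 0.  -1.3  3. ]
[ 0.  -0.8  3.1]
[ 0.  -0.2  3.2]
[0.  0.4 3.2]
[0.  0.9 3.1]
[0.  0.9 3.1]
[0.  0.9 3.1]
```

Emit:
servo_tool(moves=[[0,-2.6,1.9,0.174,-1],[0,-2.2,2.3,0.174,-1],[0,-1.8,2.7,0.174,-1],[0,-1.3,3.0,0.174,-1],[0,-0.8,3.1,0.174,-1],[0,-0.2,3.2,0.174,-1],[0,0.4,3.2,0.174,-1],[0,0.9,3.1,0,-1],[0,0.9,3.1,0,-1],[0,0.9,3.1,0,-1]], grip_force=20)

```text
clock: 2.75
tcp_pos: [0.3098, 0.2001, 0.2315]
orientation: [0.475, 0.524, 0.475, -0.523]
wrist_force: [0.6, 0.8, 0.5]
finger_gap: 0.0852
```

```bash
python3 st.py 0.471 0.0995 0.08
```

```text
t 2.75 tcp [0.3098 0.2001 0.2315] gap 0.0852 F [0.6 0.8 0.5] j [ 0.355 -0.089 -0.413  1.246  0.     2.022]
axes x [ 0.001  0.    -1.   ] y [ 0.995 -0.097  0.001] z [-0.097 -0.995 -0.   ]
turn to jaw 1 0.0032
turn to jaw -1 -3.1383
world d [ 0.1612 -0.1006 -0.1515] tool cm [15.16 17.01  8.46]
```

Emit:
servo_tool(moves=[[0,2,1.1,0,-1],[0,3,1.5,0,-1],[1,3,1.5,0,-1],[2,3,1.5,0,-1],[3,3,1.5,0,-1],[3,2,0.9,0,-1],[3,1,0.5,0,-1],[2,0,0,0,-1],[1,0,0,0,-1],[0,0,0,0,-1]])

```text
clock: 4.0
tcp_pos: [0.4701, 0.1001, 0.081]
orientation: [-0.475, -0.523, -0.475, 0.524]
wrist_force: [-0.2, -0.2, 0.4]
finger_gap: 0.0856
```

```bash
python3 st.py 0.4705 0.100 0.002
python3 - <<'E'
from h import *
T=optics.read_camera("top");S=optics.read_camera("scene")
crop(S,"s2.png",160,130,280,240,6);crop(T,"t2.png",180,180,280,250,7)
E
```

```text
t 4.0 tcp [0.4701 0.1001 0.081 ] gap 0.0856 F [-0.2 -0.2  0.4] j [ 0.042  0.237 -0.446  0.888  0.     1.71 ]
axes x [-0.001  0.    -1.   ] y [ 0.995 -0.097 -0.001] z [-0.097 -0.995  0.   ]
turn to jaw 1 0.0031
turn to jaw -1 -3.1385
world d [ 0.0004 -0.0001 -0.079 ] tool cm [7.9  0.05 0.  ]
```

```bash
sleep 1
```

```text
(no output)
```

View pics/s2.png

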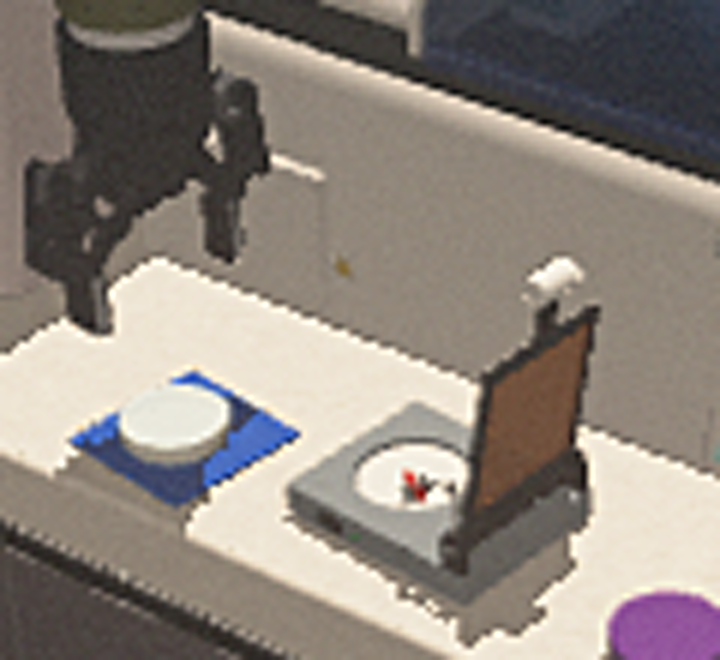

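View pics/t2.png

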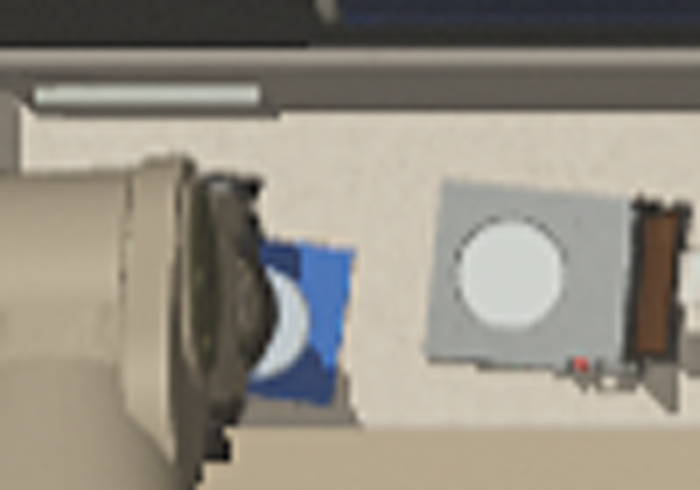

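Run:
```python
from h import *
S=optics.read_camera("scene")
for z in(.081,.088,.094):
  for h in(-.057,-.043,.043,.057):
    P=np.array([.4701,.1001,z])+h*np.array([.995,-.097,0]);print(z,h,(proj(S,P)[0]+.5-[160,130])*6)
```

```text
0.081 -0.057 [ 86.12464899 362.26201432]
0.081 -0.043 [106.56114754 350.6667411 ]
0.081 0.043 [226.77637736 282.4300407 ]
0.081 0.057 [245.52377541 271.78415681]
0.088 -0.057 [ 84.70025169 351.01552252]
0.088 -0.043 [105.20011383 339.4579664 ]
0.088 0.043 [225.77495382 271.44943054]
0.088 0.057 [244.57641886 260.84009554]
0.094 -0.057 [ 83.47271056 341.32699876]
0.094 -0.043 [104.02721495 329.80220639]
0.094 0.043 [224.91211138 261.99178386]
0.094 0.057 [243.76018439 251.41417086]
```

Emit:
servo_tool(moves=[[2,0.05,0.05,0,-1],[2,0,0,0,-1],[2,0,0,0,-1],[1.2,0,0,0,-1],[0.7,0,0,0,-1],[0,0,0,0,-1],[0,0,0,0,0.3],[0,0,0,0,0.6],[0,0,0,0,1],[0,0,0,0,1]], grip_force=20)

```text
clock: 5.4
tcp_pos: [0.4717, 0.0995, 0.0031]
orientation: [0.475, 0.524, 0.475, -0.523]
wrist_force: [-2.1, 0.7, 6.0]
finger_gap: 0.0551
```

```bash
python3 st.py 0.4977 -0.0442 0.1
python3 - <<'E'
from h import *
S=optics.read_camera("scene")
crop(S,"s3.png",160,150,260,240,7)
E
```

```text
t 5.4 tcp [0.4717 0.0995 0.0031] gap 0.0551 F [-2.1  0.7  6. ] j [ 0.041  0.334 -0.543  0.693  0.     1.709]
axes x [ 0.001  0.    -1.   ] y [ 0.995 -0.097  0.001] z [-0.097 -0.995 -0.   ]
turn to jaw 1 0.0029
turn to jaw -1 -3.1386
world d [ 0.026  -0.1437  0.0969] tool cm [-9.68  4.   14.05]
```

```bash
sleep 1
```

```text
(no output)
```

View pics/s3.png

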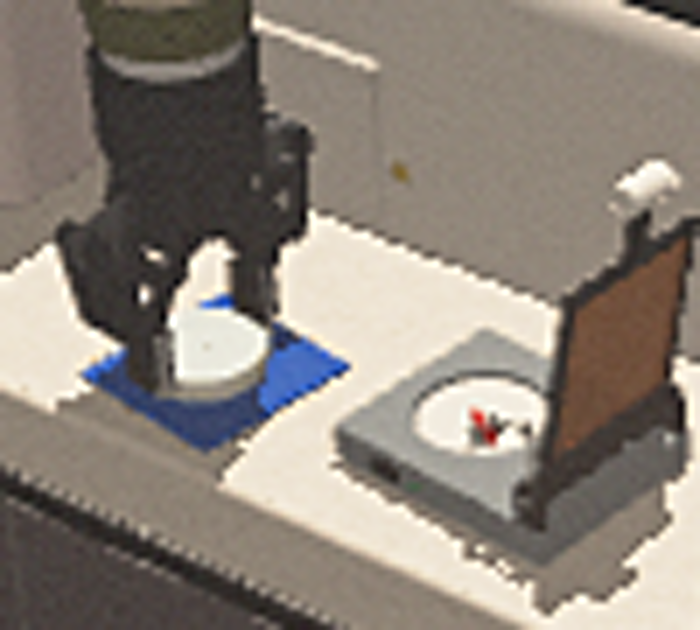

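Run:
```python
from h import *
S=optics.read_camera("scene")
ex=np.array([.995,-.097,0]);ey=np.array([.097,.995,0])
im=cv2.resize(S["pixels"][190:215,165:205],None,fx=18,fy=18,interpolation=cv2.INTER_NEAREST)
for z,c in((.003,(0,0,255)),(.010,(0,255,0))):
    P=[np.array([.4717,.0995,z])+h*ex+w*ey for h,w in((-.0275,-.011),(-.0415,-.011),(-.0415,.011))]
    uv=(proj(S,P)+.5-[165.6,190])*18
    cv2.polylines(im,[uv.round().astype(int)],False,c,1)
cv2.imwrite("pics/s4.png",im)
```

```text
(no output)
```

View pics/s4.png

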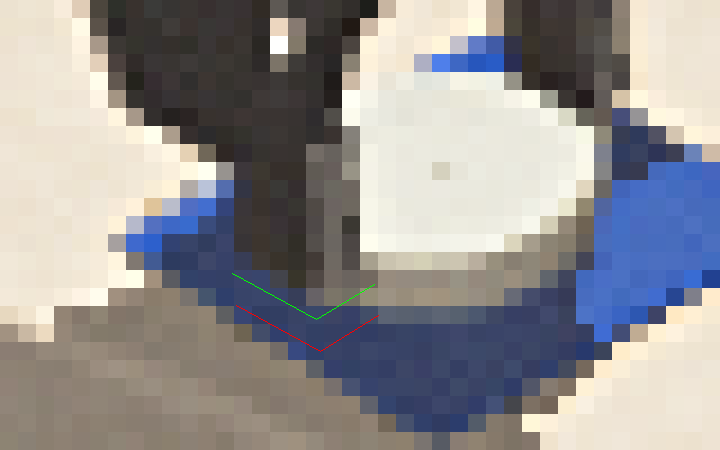

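Emit:
servo_tool(moves=[[0,0,0,0,1],[-0.1,0,0,0,1],[-0.3,0,0,0,1],[-0.6,0,0,0,1],[-1,0,0,0,1],[-1.5,0,0,0,1],[-1.5,0,0,0,1],[-1,0,0,0,1],[0,0,0,0,1],[0,0,0,0,1]])

```text
clock: 6.75
tcp_pos: [0.4708, 0.0995, 0.0621]
orientation: [-0.475, -0.524, -0.475, 0.524]
wrist_force: [0.1, 0.9, 0.6]
finger_gap: 0.0549
```

```bash
python3 st.py 0.4977 -0.0442 0.1
python3 - <<'E'
from h import *
S=optics.read_camera("scene")
crop(S,"s5.png",160,150,240,220,9)
E
```

```text
t 6.75 tcp [0.4708 0.0995 0.0621] gap 0.0549 F [0.1 0.9 0.6] j [ 0.041  0.258 -0.472  0.841  0.     1.709]
axes x [-0.  0. -1.] y [ 0.995 -0.097 -0.   ] z [-0.097 -0.995 -0.   ]
turn to jaw 1 0.003
turn to jaw -1 -3.1386
world d [ 0.0269 -0.1437  0.0379] tool cm [-3.79  4.07 14.04]
```

```bash
sleep 1
```

```text
(no output)
```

View pics/s5.png

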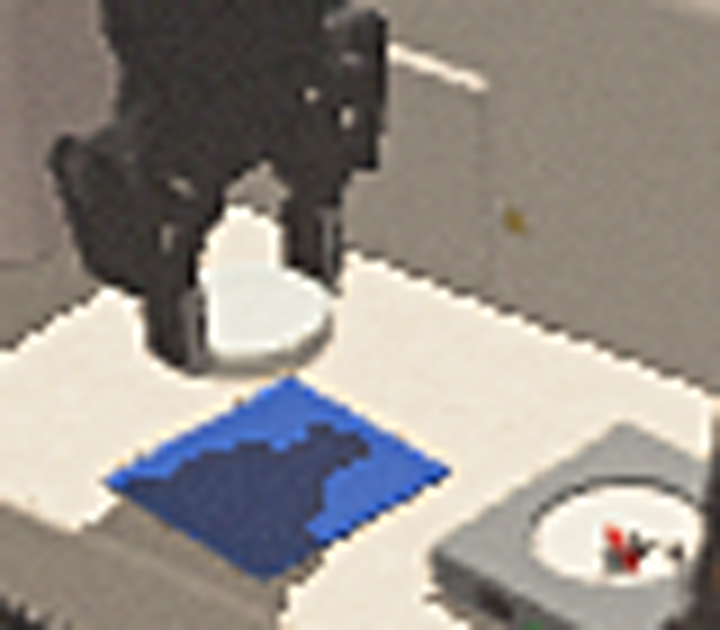

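Emit:
servo_tool(moves=[[0,0.3,1,0,1],[0,0.5,2,0,1],[0,0.7,2.5,0,1],[0,0.7,2.5,0,1],[0,0.7,2.5,0,1],[0,0.6,2,0,1],[0.3,0.4,1,0,1],[0.6,0.17,0.54,0,1],[0.6,0,0,0,1],[0,0,0,0,1]])

```text
clock: 8.05
tcp_pos: [0.497, -0.0435, 0.0464]
orientation: [-0.475, -0.523, -0.476, 0.524]
wrist_force: [-0.6, -0.4, -0.1]
finger_gap: 0.0552
```

```bash
python3 st.py 0.4977 -0.0442 0.018
python3 - <<'E'
from h import *
S=optics.read_camera("scene");T=optics.read_camera("top")
crop(S,"s6.png",185,150,275,230,8);crop(T,"t6.png",215,195,295,245,9)
E
```

```text
t 8.05 tcp [ 0.497  -0.0435  0.0464] gap 0.0552 F [-0.6 -0.4 -0.1] j [-0.248  0.308 -0.448  0.817  0.     1.419]
axes x [-0.002  0.001 -1.   ] y [ 0.995 -0.096 -0.002] z [-0.096 -0.995 -0.001]
turn to jaw 1 0.0037
turn to jaw -1 -3.1379
world d [ 0.0007 -0.0007 -0.0284] tool cm [2.84 0.08 0.07]
```

```bash
sleep 1
```

```text
(no output)
```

View pics/s6.png

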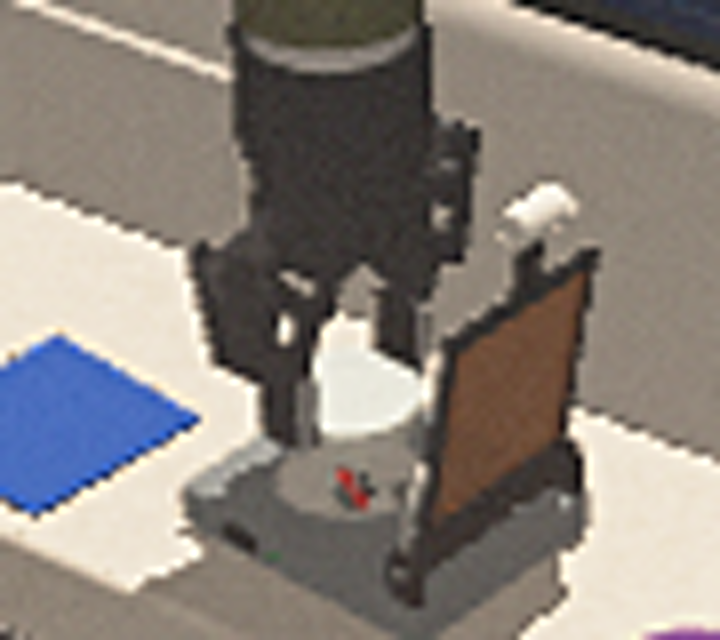

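View pics/t6.png

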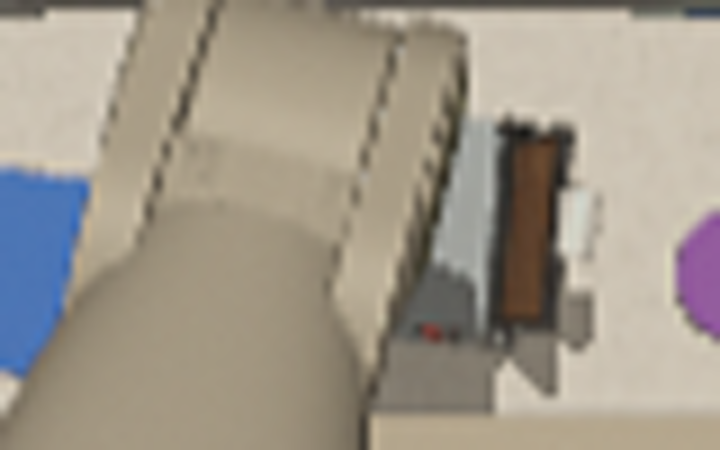

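Emit:
servo_tool(moves=[[0.4,0.07,0.07,0,1],[0.5,0,0,0,1],[0.5,0,0,0,1],[0.4,0,0,0,1],[0.3,0,0,0,1],[0.2,0,0,0,1],[0.2,0,0,0,1],[0.2,0,0,0,1],[0,0,0,0,1],[0,0,0,0,1]])

```text
clock: 9.4
tcp_pos: [0.4987, -0.045, 0.0204]
orientation: [0.475, 0.524, 0.475, -0.524]
wrist_force: [-0.7, 0.7, -0.4]
finger_gap: 0.0548
```

```bash
python3 st.py 0.4977 -0.0442 0.018
python3 - <<'E'
from h import *
S=optics.read_camera("scene")
crop(S,"s7.png",195,170,265,230,11)
E
```

```text
t 9.4 tcp [ 0.4987 -0.045   0.0204] gap 0.0548 F [-0.7  0.7 -0.4] j [-0.251  0.341 -0.476  0.753  0.     1.417]
axes x [ 0.  0. -1.] y [ 0.995 -0.097  0.   ] z [-0.097 -0.995 -0.   ]
turn to jaw 1 0.003
turn to jaw -1 -3.1386
world d [-0.001   0.0008 -0.0024] tool cm [ 0.24 -0.1  -0.07]
```

```bash
sleep 1
```

```text
(no output)
```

View pics/s7.png

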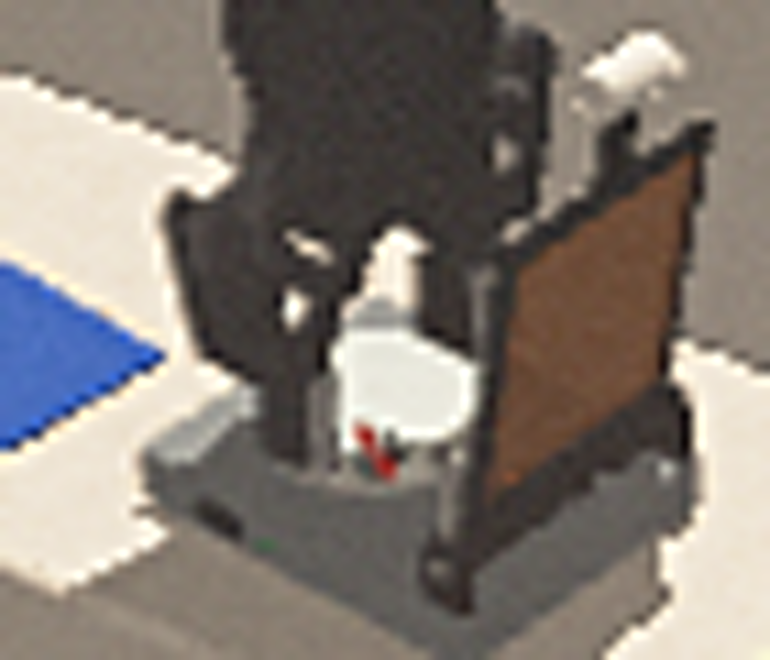

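Emit:
servo_tool(moves=[[0.05,-0.08,-0.05,0,1],[0,0,0,0,1],[0.1,0,0,0,1],[0,0,0,0,1],[0.05,0,0,0,1],[0,0,0,0,1],[0.05,0,0,0,1],[0,0,0,0,1],[0,0,0,0,1],[0,0,0,0,1]])

```text
clock: 10.7
tcp_pos: [0.4979, -0.0444, 0.0182]
orientation: [0.475, 0.524, 0.475, -0.524]
wrist_force: [-1.6, 0.7, 5.8]
finger_gap: 0.055
```

```bash
python3 st.py 0.4977 -0.0442 0.018
```

```text
t 10.7 tcp [ 0.4979 -0.0444  0.0182] gap 0.055 F [-1.6  0.7  5.8] j [-0.25   0.343 -0.481  0.747  0.     1.418]
axes x [ 0. -0. -1.] y [ 0.995 -0.097  0.   ] z [-0.097 -0.995 -0.   ]
turn to jaw 1 0.003
turn to jaw -1 -3.1386
world d [-0.0002  0.0002 -0.0002] tool cm [ 0.02 -0.02 -0.02]
```

Emit:
servo_tool(moves=[[-0.05,0,0,0,1],[0,0,0,0,0.2],[0,0,0,0,-0.3],[0,0,0,0,-1],[0,0,0,0,-1],[0,0,0,0,-1],[-0.5,0,0,0,-1],[-2,0,0,0,-1],[-4,0,0,0,-1],[-5,0,0,0,-1]])

```text
clock: 11.95
tcp_pos: [0.4969, -0.0442, 0.134]
orientation: [-0.475, -0.523, -0.476, 0.524]
wrist_force: [0.9, 0.4, -0.4]
finger_gap: 0.0854
```

```bash
python3 st.py 0.4977 -0.0442 0.25
python3 - <<'E'
from h import *
S=optics.read_camera("scene");T=optics.read_camera("top")
crop(S,"s8.png",195,150,275,230,9);crop(T,"t8.png",215,195,295,245,9)
E
```

```text
t 11.95 tcp [ 0.4969 -0.0442  0.134 ] gap 0.0854 F [ 0.9  0.4 -0.4] j [-0.25   0.222 -0.322  1.029  0.     1.418]
axes x [-0.002  0.001 -1.   ] y [ 0.995 -0.097 -0.002] z [-0.097 -0.995 -0.   ]
turn to jaw 1 0.003
turn to jaw -1 -3.1386
world d [0.0008 0.     0.116 ] tool cm [-1.161e+01  5.000e-02 -1.000e-02]
```

```bash
sleep 1
```

```text
(no output)
```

View pics/s8.png

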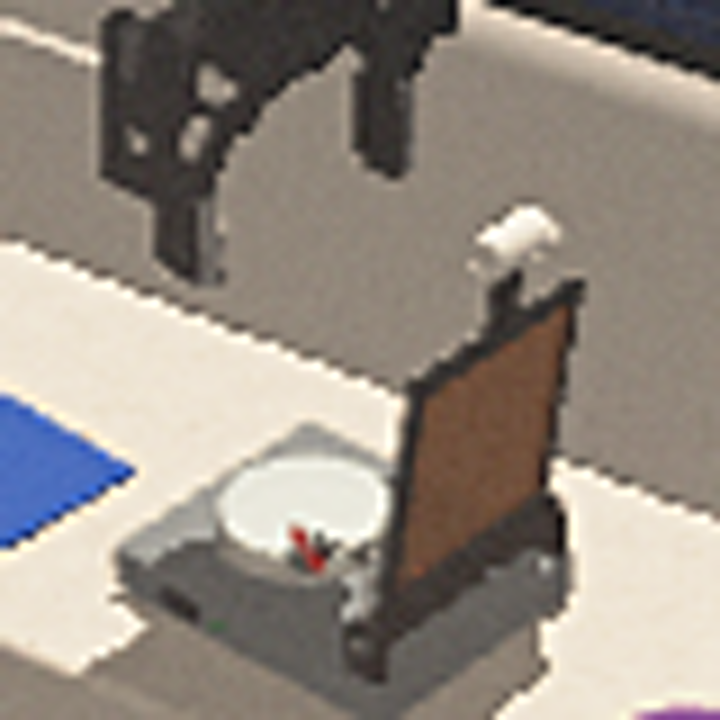

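Run:
```python
from h import *
S=optics.read_camera("scene");T=optics.read_camera("top")
crop(T,"t9.png",255,200,295,240,18);crop(S,"s9.png",240,165,265,190,24)
for p,b in((S,(244,168,262,186)),(T,(274,208,286,228))):
    im=p["pixels"][b[1]:b[3],b[0]:b[2]].astype(int)
    print(im.min(2))
for n,p in(("S",S),("T",T)):
    for o in models.outline_of("shade_grip",p)[:1]:print(n,o["conf"],o["location"],o["pixels"].sum())
ex=np.array([.995,-.0998,0]);ey=np.array([.0998,.995,0]);N=np.array([.4977,-.0442,0])
for q in(1.70,1.75,1.8):
    G=N+(-.072+.146*np.cos(q))*ey+[0,0,.036+.146*np.sin(q)]
    print(q,G.round(4),proj(S,G),proj(T,G))
```

```text
[[123 124 120 124 120 122 118 123 122 122 124 121 121 121 125 124 121 119]
 [120 124 118 120 118 121 122 121 116 119 121 122 122 123 120 117 121 117]
 [118 121 121 123 116 114 121 117 121 119 120 121 123 119 121 123 122 118]
 [122 123 119 125 123 122 125 124 118 119 118 116 119 123 120 123 123 120]
 [125 119 122 119 117 121 114 111 113 107 106 110 119 119 120 122 123 123]
 [116 121 123 120 123 117 109 103 204 232 241 147 110 118 121 118 117 122]
 [126 122 122 120 112 109 101 231 236 232 230 234 144 111 121 121 125 121]
 [125 122 118 117 110 213 237 234 227 222 211 195 201 135 117 121 121 117]
 [125 125 119 112 213 242 236 226 212 195 176 154 178 135 118 119 126 120]
 [120 120 124 119 122 151 207 200 183 159 134 108 111 117 120 120 124 122]
 [124 122 117 114 120 115 152 162 138 122 155 130 117 124 121 115 119 121]
 [121 123 118 167 128 118 129 131 112 120 119 121 122 123 123 120 124 120]
 [119 120 126 121 146 132 134  89  38 115 125 125 123 128 136 133 126 124]
 [122 122 120 123 125 107  63  40  31 119 124 124 135  76  45  40 110 120]
 [119 121 122 124 131  69  43  38  69 128 135 135 
[... 894 characters left out ...]
46 180 181 179 180]
 [ 46  39  58 180 196 190 159 170 180 179 176 178]
 [ 44  39  78 183 197 187 150 178 180 178 174 177]
 [ 46  39  61 127 183 167 141 176 179 177 173 176]
 [ 47  39  51  77 181 173 167 177 179 179 176 177]
 [ 44  42  48  83 184 181 177 174 179 178 179 179]
 [ 44  41  47 100 184 184 179 177 180 181 181 178]
 [ 48  45  44 109 141 140 137 179 181 180 179 178]]
S 0.89 [247.7, 202.8] 621
T 0.63 [270.9, 216.8] 155
1.7 [ 0.4886 -0.1346  0.1808] [[250.69568596 175.23056847]] [[276.55105512 219.28138822]]
1.75 [ 0.4879 -0.1417  0.1797] [[252.61222293 176.43327916]] [[278.591027   219.49696852]]
1.8 [ 0.4872 -0.1488  0.1782] [[254.52166685 177.74038386]] [[280.60596788 219.71486538]]
```

```bash
sleep 1
```

View pics/t9.png

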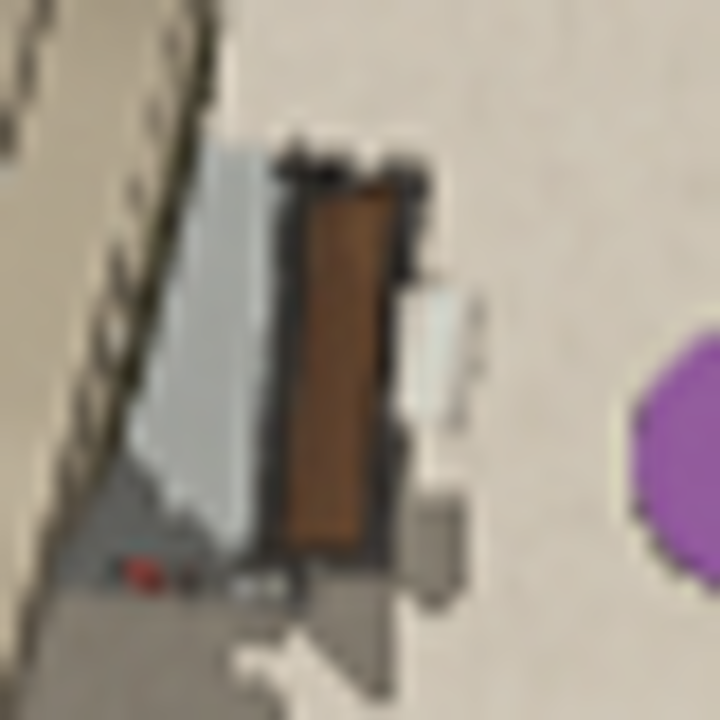

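View pics/s9.png

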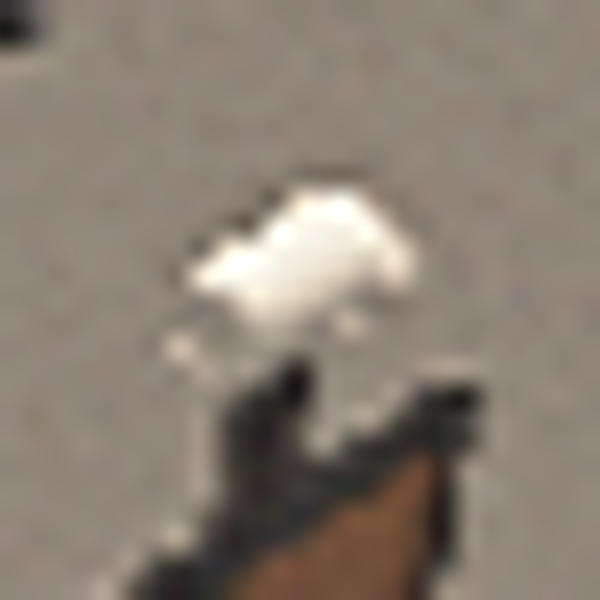

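Emit:
servo_tool(moves=[[-3,0,0,0,-1],[-4,0,1,0,-1],[-1,0.06,2,0,-1],[0,0,2,0,-1],[0,0,2,0,-1],[0,0,1.5,0,-1],[0,0,0.9,0,-1],[0,0,0.4,0,-1],[0,0,0,0,-1],[0,0,0,0,-1]])

```text
clock: 13.5
tcp_pos: [0.489, -0.1416, 0.2133]
orientation: [0.475, 0.524, 0.475, -0.523]
wrist_force: [0.1, 0.3, -0.1]
finger_gap: 0.0852
```

```bash
python3 st.py 0.488 -0.1417 0.164
python3 - <<'E'
from h import *
S=optics.read_camera("scene");T=optics.read_camera("top")
crop(S,"s10.png",205,120,285,220,6);crop(T,"t10.png",215,195,295,245,9)
E
```

```text
t 13.5 tcp [ 0.489  -0.1416  0.2133] gap 0.0852 F [ 0.1  0.3 -0.1] j [-0.44   0.192 -0.158  1.221  0.     1.227]
axes x [ 0.  0. -1.] y [ 0.995 -0.096  0.   ] z [-0.096 -0.995 -0.   ]
turn to jaw 1 0.0035
turn to jaw -1 -3.1381
world d [-0.001  -0.0001 -0.0493] tool cm [ 4.93 -0.09  0.02]
```

```bash
sleep 1
```

```text
(no output)
```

View pics/s10.png

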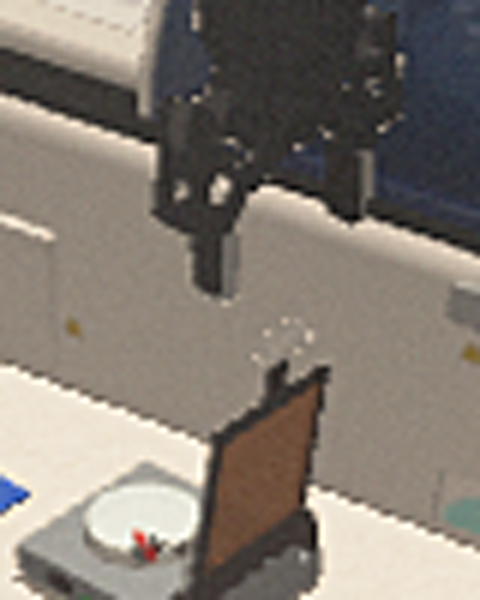

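View pics/t10.png

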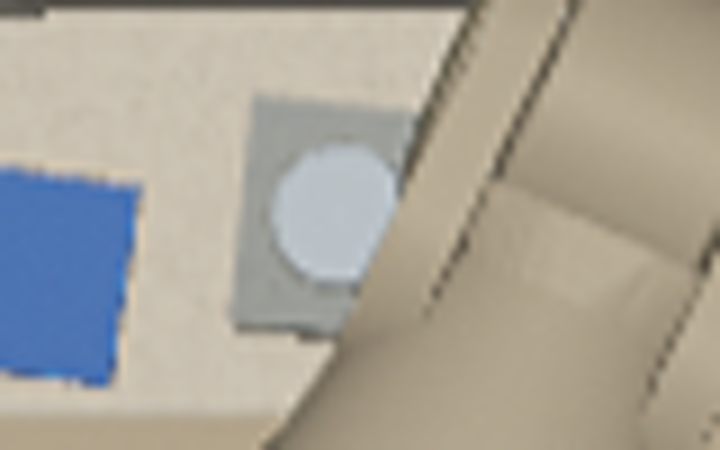

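Emit:
servo_tool(moves=[[1,-0.08,0,0,-1],[1.5,0,0,0,-1],[1.4,0,0,0,-1],[0.7,0,0,0,-1],[0.3,0,0,0,-1],[0,0,0,0,-0.3],[0,0,0,0,0.3],[0,0,0,0,1],[0,0,0,0,1],[0,0,0,0,1]], grip_force=20)

```text
clock: 14.85
tcp_pos: [0.4874, -0.1419, 0.1648]
orientation: [-0.475, -0.523, -0.475, 0.524]
wrist_force: [-4.3, -0.2, 4.9]
finger_gap: 0.0257
```

```bash
python3 st.py 0.488 -0.1417 0.164
python3 - <<'E'
from h import *
S=optics.read_camera("scene")
crop(S,"s11.png",205,120,285,220,6)
E
```

```text
t 14.85 tcp [ 0.4874 -0.1419  0.1648] gap 0.0257 F [-4.3 -0.2  4.9] j [-4.410e-01  2.150e-01 -2.500e-01  1.106e+00 -1.000e-03  1.227e+00]
axes x [-0.001 -0.    -1.   ] y [ 0.995 -0.097 -0.001] z [-0.097 -0.995  0.   ]
turn to jaw 1 0.0028
turn to jaw -1 -3.1388
world d [ 0.0006  0.0002 -0.0008] tool cm [ 0.08  0.06 -0.03]
```

```bash
sleep 1
```

```text
(no output)
```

View pics/s11.png

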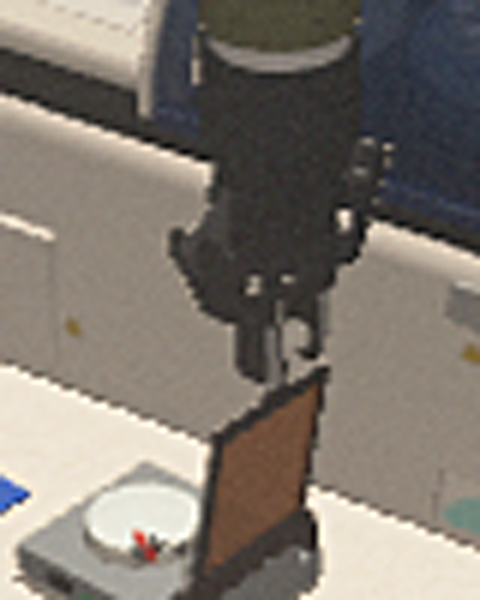

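```bash
python3 -c "
import numpy as np
q=np.concatenate([[1.75,1.73,1.69],np.linspace(1.64,.785,18)])
c=14.6*np.cos(q);s=14.6*np.sin(q)
a=np.round(-s,2);b=np.round(-c,2)
for i in range(20):print(round(q[i+1],3),round(a[i+1]-a[i],2),round(b[i+1]-b[i],2))"
```

```text
1.73 -0.05 -0.29
1.69 -0.08 -0.57
1.64 -0.07 -0.73
1.59 -0.03 -0.73
1.539 0.01 -0.74
1.489 0.04 -0.73
1.439 0.08 -0.73
1.389 0.11 -0.73
1.338 0.15 -0.71
1.288 0.19 -0.71
1.238 0.22 -0.7
1.187 0.26 -0.69
1.137 0.29 -0.68
1.087 0.33 -0.65
1.036 0.36 -0.65
0.986 0.38 -0.62
0.936 0.43 -0.6
0.886 0.45 -0.58
0.835 0.47 -0.56
0.785 0.51 -0.53
```

Emit:
servo_tool(moves=[[-0.05,0,-0.29,0,1],[-0.08,0,-0.57,0,1],[-0.07,0,-0.73,0,1],[-0.03,0,-0.73,0,1],[0.01,0,-0.74,0,1],[0.04,0,-0.73,0,1],[0.08,0,-0.73,0,1],[0.11,0,-0.73,0,1],[0.15,0,-0.71,0,1],[0.19,0,-0.71,0,1]], grip_force=30)

```text
clock: 16.15
tcp_pos: [0.4941, -0.0749, 0.1608]
orientation: [-0.475, -0.524, -0.475, 0.524]
wrist_force: [-4.5, -0.0, 3.7]
finger_gap: 0.0255
```

```bash
python3 st.py 0.488 -0.1417 0.164
python3 - <<'E'
from h import *
S=optics.read_camera("scene")
crop(S,"s12.png",205,120,285,220,6)
E
```

```text
t 16.15 tcp [ 0.4941 -0.0749  0.1608] gap 0.0255 F [-4.5 -0.   3.7] j [-0.311  0.203 -0.276  1.092  0.     1.356]
axes x [-0.001  0.    -1.   ] y [ 0.995 -0.097 -0.001] z [-0.097 -0.995 -0.   ]
turn to jaw 1 0.0031
turn to jaw -1 -3.1385
world d [-0.0061 -0.0668  0.0032] tool cm [-0.32  0.03  6.71]
```

```bash
sleep 1
```

```text
(no output)
```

View pics/s12.png

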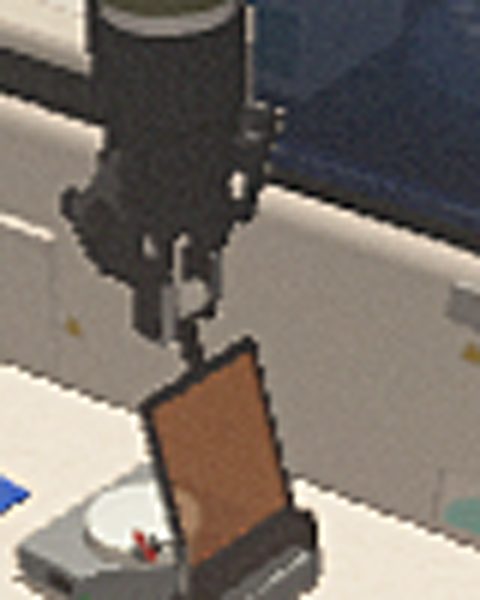

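The shade follows the fingers (grip at about (193,297) in the crop) and the forces are small. I'll continue the arc.

Emit:
servo_tool(moves=[[0.22,0,-0.7,0,1],[0.26,0,-0.69,0,1],[0.29,0,-0.68,0,1],[0.33,0,-0.65,0,1],[0.36,0,-0.65,0,1],[0.38,0,-0.62,0,1],[0.43,0,-0.6,0,1],[0.45,0,-0.58,0,1],[0.47,0,-0.56,0,1],[0.51,0,-0.53,0,1]])

```text
clock: 17.45
tcp_pos: [0.5004, -0.0121, 0.1235]
orientation: [0.475, 0.524, 0.476, -0.523]
wrist_force: [-3.3, 3.3, 4.3]
finger_gap: 0.0253
```

Emit:
servo_tool(moves=[[0,0,0,0,1],[0,0,0,0,1],[0,0,0,0,1],[0,0,0,0,1],[0,0,0,0,1],[0,0,0,0,1],[0,0,0,0,1],[0,0,0,0,1],[0,0,0,0,1],[0,0,0,0,1]])

```text
clock: 18.7
tcp_pos: [0.5004, -0.0122, 0.1236]
orientation: [0.475, 0.524, 0.476, -0.523]
wrist_force: [-4.4, 3.8, 4.8]
finger_gap: 0.0254
```

```bash
python3 st.py 0.488 -0.1417 0.164; python3 ov.py 0.4977 -0.0442 -0.1 0.785 0.471 0.0992 e1
python3 - <<'E'
from h import *
S=optics.read_camera("scene")
crop(S,"s13.png",200,140,280,230,6)
E
```

```text
t 18.7 tcp [ 0.5004 -0.0122  0.1236] gap 0.0254 F [-4.4  3.8  4.8] j [-0.186  0.232 -0.336  1.003  0.002  1.481]
axes x [-0.     0.002 -1.   ] y [ 0.995 -0.096 -0.001] z [-0.096 -0.995 -0.002]
turn to jaw 1 0.0036
turn to jaw -1 -3.138
world d [-0.0124 -0.1295  0.0404] tool cm [-4.06e+00  1.00e-02  1.30e+01]
```

```bash
sleep 1
```

```text
(no output)
```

View pics/s13.png

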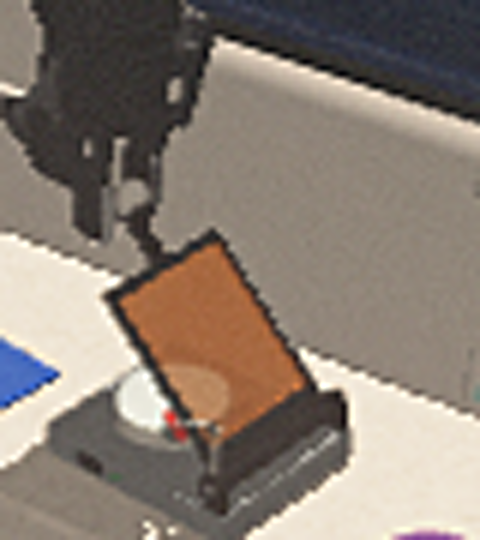

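View pics/e1_scene.png

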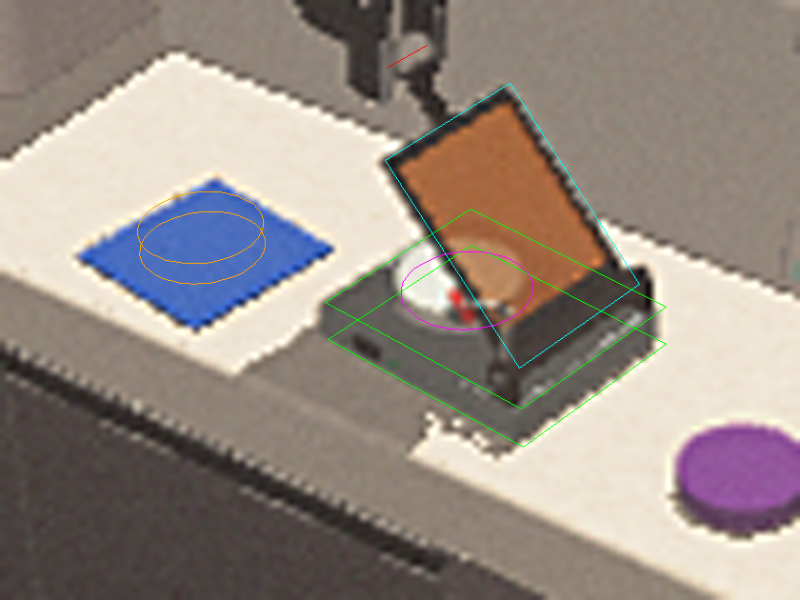

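View pics/e1_top.png

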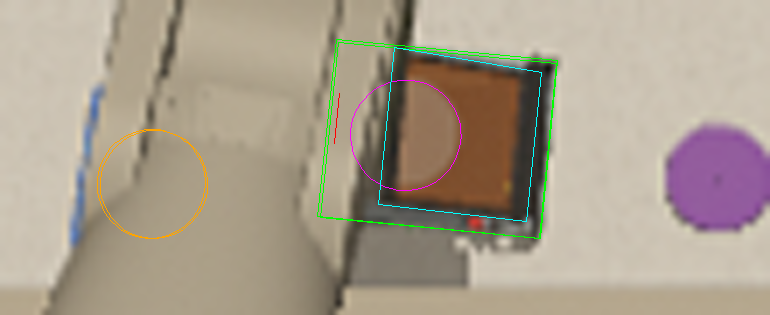

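Run:
```python
from workcell import order,env
s=env.get_state();print(s["wrist_force"],s["qvel"].round(3));print(order.hand_in())
```

```text
[-3.36230325  3.37005936  5.09935233] [-0.001 -0.001  0.001  0.    -0.001  0.001]
the job is handed in; nothing more can be done
None
```

The dish is in the viewer's nest and released. The amber shade is held by its white grip at about 45 degrees. I handed in at about 19 s; hand-in gives no verdict, so the result rests on my own checks.

- **Dish:** I gripped the clear dish and it stayed level when lifted. I lowered it until the wrist felt about 6 N with the tool at 18.2 mm; the nest floor is at 18 mm. I then let go. Pictures after release show it flat in the nest. I did not measure its final offset from the nest centre.
- **Shade:** The fingers closed to 25.7 mm on the 26 mm grip bar. I moved it along the 146 mm arc from 1.75 to 0.785 rad. At the end the gap was 25.4 mm, the arm was still, and the forces were about 4–5 N per axis.
- **Angle check:** The shade model drawn at 0.785 rad matches the frame in both pictures to about a degree or two, by eye.
- **Disagreements:**
  - The networks' grip position was about 12 mm off what the pictures and the listed geometry gave, so I used the latter.
  - The networks also marked the purple decoy as the dish.
  - The two cameras disagreed by about 3 mm on the dish, so I relied mainly on the top camera.
- **Other objects:** No move passed near them, but I did not measure their positions again.

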